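# Refit the lint filter on the flash dryer

### The arm

A 6-joint arm with a two-finger parallel gripper is mounted at the origin on the work surface. World frame = base frame: x ahead of the robot, y to its left, z up, the work surface at z = 0. Lengths are in m, angles in rad, forces in N, time in s.
With the tool pointing down it reaches from about 0.35 to 0.875 m from the base axis. Payload 15.5 kg.
Tool frame: the origin (TCP) lies at the very end of the fingers, on their centre line; the grasp point (between the pads) lies 19 mm behind it (robot.hold_point_z is the distance from the TCP to the grasp point, in m); z points along the fingers, y is the direction in which the jaws open and shut (so a half turn about z gives the same grasp; the last joint's range is limited). The gripper opens to 85 mm and grips with 20 to 120 N. Pads are 22 mm wide; open, the fingers measure 114 mm over their backs; the gripper's body (76 mm by 85 mm) begins 54 mm behind the grasp point. The pads swing forward as they close: fully open they stand 13 mm farther back than shut.
Start: joints at [1.161, 0.494, 1.345, -0, 1.302, -0.096], TCP at [0.194, 0.594, 0.231] pointing down, gripper open.
Joint ranges: [-2.91, 2.91], [-0.82, 2.16], [0.22, 2.67], [-1.22, 4.37], [0.12, 2.79], [-3.08, 3.08]. Speed limits (rad/s): [1.89, 1.89, 2.57, 3.01, 3.01, 3.01].

### API

Orientations are given as a unit quaternion [w, x, y, z].
In Python, from station import monitor, optics, ticket, robot gives the robot as it stands.
- The arm moves only by the tool jog_arm, never from a script. Its argument "targets" is a list of rows, each a list of 5 numbers: the closure, from -1 (fully open) to 1 (shut), so that 0 is half open, then the shift along the world's x, y, z in mm, then the turn about the world's z in rad. A call has 1 to 12 rows; each row shifts and turns the pose as measured when the row begins; what a row does not reach is not made up. A row lasts 1/12 s, in which the tool goes at most 41.7 mm and 7.16 degrees, less where a joint would pass 70% of its speed; a pose out of reach is approached as far as the arm can. A call is refused whole if a number of a shift passes 41.7 or a number of a turn 0.125, either way. A call with a gripper value outside its range is refused whole. The fingers move at their own pace and stop on an object; "force" is the grip in N (left out, the last holds). Time passes only in rows, so rows that do not move let the fingers close. It gives the time, the measured TCP pose, the force and the opening at its end, in the units of the state.
- monitor.observe(): the state, without advancing time (a new reading comes with each control period).
- optics.read_camera(name): name is "scene" or "top" or "wrist"; returns the picture (400x640x3 uint8, blue, green, red); there is no depth.
- optics.camera_params(name): a dict with "vfov" (degrees; the focal length in pixels is half the picture's height over the tangent of half this angle, whatever the lens; pixels are square), "cx", "cy" (the principal point, pixels), "distortion" ([k1, k2, p1, p2, k3] as OpenCV has them; the pictures are not rectified), "view" (4x4, takes a point from world to camera coordinates); the wrist camera has in their place "hand_eye" (4x4, takes a point from camera to tool coordinates, whose origin is the TCP and whose axes are the flange's). Camera axes: x right, y up, looking along -z (the intrinsics and any distortion apply to the point x, -y, -z); pixel columns grow to the right and rows downward; lengths in m; the calibration is good to about 2 mm. A picture is of the moment at which its call begins: read the wrist's pose just before it. camera_params takes no time and is no camera call.
- ticket.job_done(): hands the job in, once; it reports no verdict.
The state is a dict: "time": time; "joint_positions": joint angles; "joint_velocities": joint speeds; "joint_torque": joint torques, N m; "tool_pos": TCP position; "ee_rot": TCP orientation; "wrist_force": force on the tool from outside, world axes, zero at the start; "moment": the same for the moment, N m; "gripper_width": finger opening in m.
Only numpy, scipy, OpenCV 4.12 (cv2) and the standard library are available. Lean on these libraries where they do the work, as an engineer would, in place of code of your own. Each camera call takes 0.05 s, during which the arm holds its last target. There are 200 camera calls.

### The job

The flash dryer's washed lint filter is lying on the bench. Put it back in its seat on top of the dryer: hook its tongue edge under the retaining lip while the clip edge is still raised, swing it down, and press until both clips have snapped under the front rim and the filter lies fully home. Leave the other things on the bench where they are.

Things in the scene. Friction and masses are not known exactly. Their poses are not given: they have to be found in the camera images.
- filter_center (a point): Centre of the loose lint filter (aluminium, 0.3 to 0.5 kg, starts flat, right way up), 15 mm above its underside. Axes: x to the tongue edge, y left, z up; offsets below are (x, y, height) from the underside's centre. Body 170 (x) x 180 (y) x 26 mm; on it a plate 4 mm thick (heights 26 to 30), x -96 to +97, 198 wide, overhanging all round. The open-looking face is solid to touch.
- filter_tab (a point): Centre of the filter's black upright pull tab, to be grasped from above: 10 mm thick (x), 70 mm wide (y), from 30 mm (top of the plate) to 64 mm above the underside; this point is at (-52, 0, 47) mm of the filter. Same axes as filter_center.
- filter_tongue (a point): Middle of the outer edge of the filter's tongue, half-way through its thickness, at (97, 0, 28) mm. The tongue is the plate's 12 mm overhang beyond the body at +x (body's back face at x = 85). Same axes.
- filter_front (a point): Middle of the plate's front (clip) edge, half-way through its thickness, at (-96, 0, 28) mm of the filter. Same axes.
- clip_left (a joint): Left spring clip arm under the filter's front edge (y = +55, 26 mm wide): 0 rad relaxed, grows to 0.4 as it is bent inwards. It hangs from a pivot at height 27 to height 1 mm; outer face at x = -91, with a barb 5 mm proud: sloping below, flat upper side at height 10 mm. Relaxed again once snapped under the rim.
- clip_right (a joint): The same clip at y = -55 mm.
- seat (a point): Filter seat on top of the fixed grey flash dryer: centre of the ledge that carries the filter's underside when home, 150 mm above the bench. Axes: x to the retaining lip, y left, z up. Home: the filter's axes agree with these and its underside's centre is here (play +1 to -2 mm in x, 4 mm in y). 188 mm wide between side walls that rise 24 mm above the ledge. Back wall face at x = +98 mm.
- lip (a point): Middle of the retaining lip's free lower edge, at x = +89 mm of the seat, 33 mm above the ledge: a fixed 3 mm sheet, 196 mm wide, overhanging the seat from there to the back wall; open below it down to the ledge. Same axes as seat. A control box behind it (from x = +150) stands up to 39 mm above the ledge.
- rim (a point): Inner edge of the fixed front rim, 93 mm in front of the seat's centre, 15 mm above the ledge: a 3 mm flange, 196 mm wide, 12 to 15 mm above the ledge, with a flared lead-in on top (4 mm outwards, up to 20 mm above the ledge). The barbs snap under it. Same axes as seat. Pressing the tab down with roughly 5 to 15 N snaps both clips in; then the filter bottoms on the ledge.
- ink_tub: Bystander: white ink tub with lid, 108 mm across, 102 mm high; origin under its centre.
- tape_roll: Bystander: roll of tape lying flat, 110 mm across, 48 mm high; origin under its centre.
- squeegee: Bystander: wooden squeegee 260 x 64 x 22 mm lying flat; origin under its handle's centre, x along it.

How it is judged:
By the outcome, as a careful person would: the job done as asked, in the order asked, and still so for the second after the job is handed in, with the robot touching nothing.
It also fails if it takes over 42 s, if anything falls off the work surface, if the arm or the gripper's body presses on something with over 40 N, if the wrist force passes 120 N, or if a joint passes its speed limit or range.

## Working session

There is one attempt and no reset: what is moved stays moved. The work goes in short steps, Python scripts to look and compute and a tool call to move; the robot and the scene stay as the last step left them, time stands still between calls to the robot, and variables do not carry over. Pictures are saved under pics/ and viewed, about 8 in all and at most 12, crops included, and the job is handed in when it is done.

Besides the shell and the picture viewer there is one more tool, called after "Emit:" in YAML: its name, and indented under it one key for each argument. jog_arm: Moves the arm, as the interface text tells. Its arguments: {"type":"object","properties":{"targets":{"type":"array","items":{"type":"array","items":{"type":"number"}}},"force":{"type":"number"}},"required":["targets"]}

```bash
ls; mkdir -p pics; python3 - <<'E'
from station import monitor, optics
import cv2
print(monitor.observe())
for n in("scene","top","wrist"):
    im=optics.read_camera(n); cv2.imwrite(f"pics/{n}0.png",im); print(n,optics.camera_params(n))
E
```

```text
pics
{'time': 0.0, 'joint_positions': array([ 1.16050714e+00,  4.94188614e-01,  1.34612962e+00,  1.91608382e-05,
        1.30252747e+00, -9.54991962e-02]), 'joint_velocities': array([-0.00033737,  0.00108001, -0.00158243,  0.00142385, -0.00028709,
       -0.00060025]), 'joint_torque': array([ 3.74257477e-03, -8.82139492e+01, -3.83876646e+01,  3.42503008e-04,
        9.88910993e-03,  1.33732735e-05]), 'tool_pos': array([0.19335369, 0.59395267, 0.2306974 ]), 'ee_rot': array([-1.65703209e-04,  1.56748421e-01,  9.87638365e-01, -6.04285037e-04]), 'wrist_force': array([-0.567771  ,  0.55524597, -0.68745022]), 'moment': array([-0.00098565, -0.06087195, -0.02106832]), 'gripper_width': 0.08507738151889414}
scene {'vfov': 55.50391229879584, 'cx': 328.24262910215134, 'cy': 193.4799366033813, 'distortion': array([0.01905384, 0.        , 0.        , 0.        , 0.        ]), 'view': array([[-0.85338854,  0.52101612,  0.01643768,  0.49336008],
       [-0.39625308, -0.66887836,  0.62895567,  0.15133895],
       [ 0.33869085,  0.53023009,  0.77726737, -1.60933305],
       [ 0.        ,  0.        , 
[... 376 characters left out ...]

       [-2.07714667e-01, -2.49370251e-03,  9.78186280e-01,
        -1.30438340e+00],
       [ 0.00000000e+00,  0.00000000e+00,  0.00000000e+00,
         1.00000000e+00]])}
wrist {'vfov': 69.48997207426909, 'cx': 318.84475302283727, 'cy': 202.93261094592734, 'distortion': array([-0.00019729,  0.        ,  0.        ,  0.        ,  0.        ]), 'hand_eye': array([[ 1.34753339e-03,  9.61734710e-01,  2.73979071e-01,
         6.92733602e-02],
       [ 9.99999089e-01, -1.31815318e-03, -2.91330650e-04,
         1.39892714e-04],
       [ 8.09635849e-05,  2.73979214e-01, -9.61735610e-01,
        -1.43617171e-01],
       [ 0.00000000e+00,  0.00000000e+00,  0.00000000e+00,
         1.00000000e+00]])}
```

View pics/scene0.png

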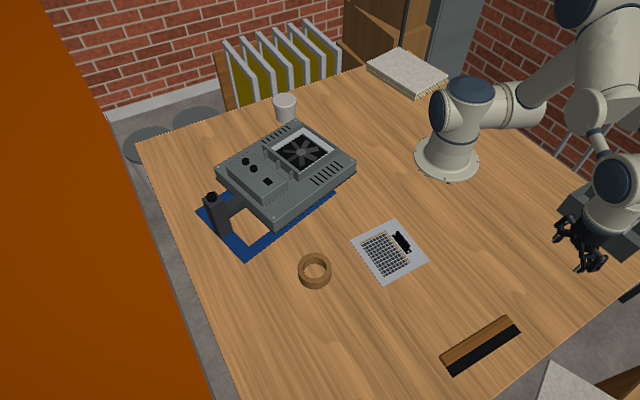

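View pics/top0.png

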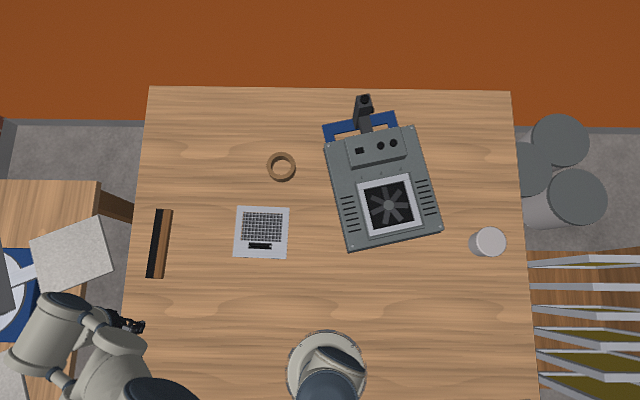

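The top view shows the filter plate with corners at about (236,206), (289,208), (287,258) and (233,257). Its black tab is at (260,245), on the robot's side. The dryer seat has corners at about (357,182), (411,172), (424,229) and (370,240), yawed a little. Next I'll take rough positions with a helper.

```bash
cat > h.py <<'E'
import numpy as np, cv2
from scipy.spatial.transform import Rotation as R
from station import monitor, optics
def pose():
    s=monitor.observe(); q=s["ee_rot"]; T=np.eye(4)
    T[:3,:3]=R.from_quat([q[1],q[2],q[3],q[0]]).as_matrix(); T[:3,3]=s["tool_pos"]; return T
def cam(n,T=None):
    p=optics.camera_params(n); f=200/np.tan(np.radians(p["vfov"]/2))
    K=np.array([[f,0,p["cx"]],[0,f,p["cy"]],[0,0,1]])
    C=(T@p["hand_eye"]) if n=="wrist" else np.linalg.inv(p["view"])   # cam->world
    return K,p["distortion"],C
def ray(c,px):
    K,d,C=c; u=cv2.undistortPoints(np.array(px,float).reshape(-1,1,2),K,d).reshape(-1,2)
    v=np.c_[u[:,0],-u[:,1],-np.ones(len(u))]@C[:3,:3].T
    return C[:3,3],v
def onz(c,px,z):
    o,v=ray(c,px); return o+v*((z-o[2])/v[:,2])[:,None]
def proj(c,P):
    K,d,C=c; P=np.atleast_2d(P); q=(P-C[:3,3])@C[:3,:3]; q=q*[1,-1,-1]
    return cv2.projectPoints(q.reshape(-1,1,3),np.zeros(3),np.zeros(3),K,d)[0].reshape(-1,2)
def yaw():
    T=pose(); return T
E
python3 - <<'E'
from h import *
c=cam("top"); np.set_printoptions(precision=4,suppress=True)
print(onz(c,[(236,206),(289,208),(287,258),(233,257)],.03))
print(onz(c,[(260,245)],.055))
print(onz(c,[(357,182),(411,172),(424,229),(370,240),(389,205)],.174))
print(onz(c,[(323,146),(412,124),(444,229),(349,252)],.174))
E
```

```text
[[0.5872 0.3454 0.03  ]
 [0.5826 0.1453 0.03  ]
 [0.3958 0.1462 0.03  ]
 [0.3963 0.3442 0.03  ]]
[[0.4393 0.2432 0.055 ]]
[[ 0.6479 -0.098   0.174 ]
 [ 0.6865 -0.2841  0.174 ]
 [ 0.4892 -0.3207  0.174 ]
 [ 0.4497 -0.1403  0.174 ]
 [ 0.5691 -0.2058  0.174 ]]
[[ 0.7764  0.0203  0.174 ]
 [ 0.8638 -0.2937  0.174 ]
 [ 0.4902 -0.3874  0.174 ]
 [ 0.4091 -0.0708  0.174 ]]
```

```bash
python3 -c "
import cv2
a=cv2.imread('pics/top0.png');s=cv2.imread('pics/scene0.png')
cv2.imwrite('pics/c1.png',cv2.hconcat([cv2.resize(a[110:260,310:460],(600,600),interpolation=2)[:, :600],cv2.resize(s[110:240,210:360],None,fx=600/130,fy=600/130,interpolation=2)])[:, :])
x=cv2.imread('pics/c1.png');print(x.shape);cv2.imwrite('pics/c1.png',cv2.resize(x,(800,int(x.shape[0]*800/x.shape[1]))))"
```

```text
(600, 1292, 3)
```

View pics/c1.png

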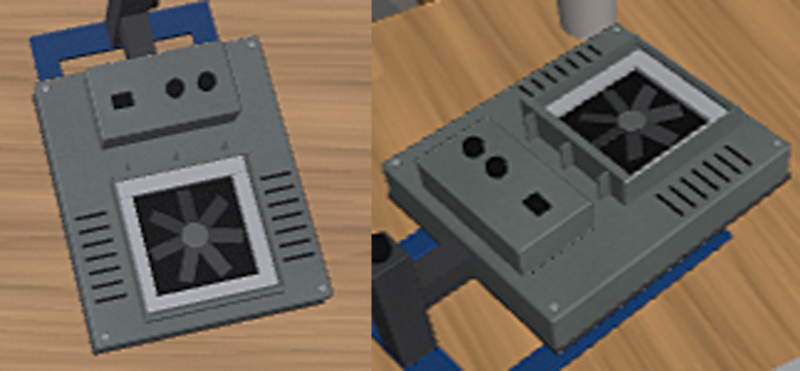

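The seat is a white ledge frame around the fan, with the lip on the side next to the control box. I'll move over the filter for a close view.

Emit:
jog_arm:
  targets:
    - [-1, 20, -29, -3, 0.026]
    - [-1, 20, -29, -3, 0.026]
    - [-1, 20, -29, -3, 0.026]
    - [-1, 20, -29, -3, 0.026]
    - [-1, 20, -29, -3, 0.026]
    - [-1, 20, -29, -3, 0.026]
    - [-1, 20, -29, -3, 0.026]
    - [-1, 20, -29, -3, 0.026]
    - [-1, 20, -29, -3, 0.026]
    - [-1, 20, -29, -3, 0.026]
    - [-1, 20, -29, -3, 0.026]
    - [-1, 20, -29, -3, 0.026]
  force: 20

```text
time: 1.15
tool_pos: [0.436, 0.2343, 0.1921]
ee_rot: [-0.001, -0.01, 1.0, 0.0]
wrist_force: [1.0, 1.5, -0.2]
gripper_width: 0.0853
```

```bash
python3 - <<'E'
from h import *
T=pose(); im=optics.read_camera("wrist"); np.save("T1.npy",T); cv2.imwrite("pics/w1.png",im)
print(T.round(4), monitor.observe()["time"])
E
```

```text
[[-9.998e-01 -2.100e-02 -1.700e-03  4.360e-01]
 [-2.100e-02  9.998e-01  4.000e-04  2.343e-01]
 [ 1.700e-03  5.000e-04 -1.000e+00  1.921e-01]
 [ 0.000e+00  0.000e+00  0.000e+00  1.000e+00]] 1.2
```

View pics/w1.png

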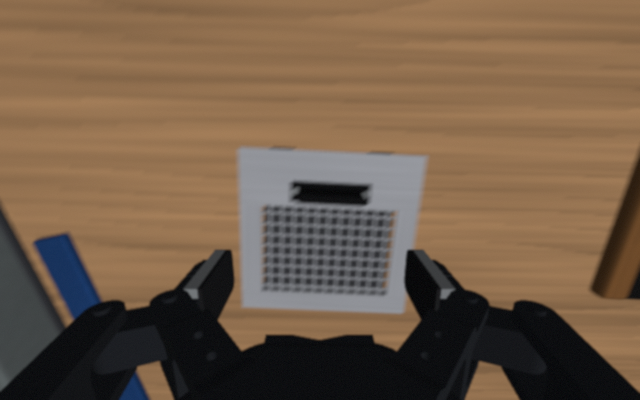

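The wrist view shows the plate with corners at (238,149), (428,156), (404,313) and (242,306), and the tab at (330,192). Image down is +x. I'll refine this with a mask.

```bash
cat >> h.py <<'E'
def rect(im,c,z,roi,lo,hi):
    """min-area rectangle of HSV mask, metric on plane z"""
    x0,y0,x1,y1=roi; h=cv2.cvtColor(im,cv2.COLOR_BGR2HSV)
    m=np.zeros(im.shape[:2],np.uint8); m[y0:y1,x0:x1]=cv2.inRange(h,lo,hi)[y0:y1,x0:x1]
    m=cv2.morphologyEx(m,cv2.MORPH_OPEN,np.ones((3,3)))
    k=max(cv2.findContours(m,cv2.RETR_EXTERNAL,cv2.CHAIN_APPROX_NONE)[0],key=cv2.contourArea)
    k=cv2.convexHull(k).reshape(-1,2).astype(float)
    P=onz(c,k,z)[:,:2]; r=cv2.minAreaRect((P*1000).astype(np.float32))
    return r,k
E
python3 - <<'E'
from h import *
T=pose(); im=optics.read_camera("wrist"); c=cam("wrist",T); cv2.imwrite("pics/w2.png",im)
h=cv2.cvtColor(im,cv2.COLOR_BGR2HSV)
for p in[(260,170),(400,180),(250,290),(500,100),(330,192),(230,220),(310,340)]: print(p,h[p[1],p[0]])
print(rect(im,c,.03,(225,130,440,330),(0,0,120),(180,45,255))[0])
r,k=rect(im,c,.064,(280,175,380,210),(0,0,0),(180,255,60)); print(r); print(k.min(0),k.max(0))
E
```

```text
(260, 170) [113  13 156]
(400, 180) [113  13 160]
(250, 290) [113  13 154]
(500, 100) [ 14 114 147]
(330, 192) [150  27  19]
(230, 220) [ 14 117 152]
(310, 340) [140  45  17]
((491.7622375488281, 248.28228759765625), (198.9597625732422, 194.28985595703125), 88.34650421142578)
((432.46771240234375, 247.6168212890625), (74.57106018066406, 19.494253158569336), 88.26185607910156)
[299. 177.] [376. 200.]
```

Emit:
jog_arm:
  targets:
    - [-1, 5, -36, 9, 0.017]
    - [-1, 5, -36, 9, 0.017]
    - [-1, 5, -36, 9, 0.017]
    - [-1, 5, -36, 9, 0.017]
    - [-1, 5, -36, 9, 0.017]
    - [-1, 5, -36, 9, 0.017]
    - [-1, 5, -36, 9, 0.017]
    - [-1, 5, -36, 9, 0.017]
    - [-1, 5, -36, 9, 0.017]
    - [-1, 5, -36, 9, 0.017]
    - [-1, 5, -36, 9, 0.017]
    - [-1, 5, -36, 9, 0.017]

```text
time: 2.25
tool_pos: [0.4942, -0.2116, 0.3027]
ee_rot: [-0.003, -0.117, 0.993, 0.001]
wrist_force: [0.9, 0.8, -0.0]
gripper_width: 0.0857
```

Emit:
jog_arm:
  targets:
    - [-1, 0, 0, 0, 0]
    - [-1, 0, 0, 0, 0]
    - [-1, 0, 0, 0, 0]

```text
time: 2.5
tool_pos: [0.4955, -0.2184, 0.3039]
ee_rot: [-0.002, -0.115, 0.993, -0.001]
wrist_force: [0.5, 0.5, 0.1]
gripper_width: 0.0853
```

```bash
python3 - <<'E'
from h import *
T=pose(); im=optics.read_camera("wrist"); np.save("T3.npy",T); cv2.imwrite("pics/w3.png",im)
cv2.imwrite("pics/w3z.png",cv2.resize(im[60:360,100:500],(800,600),interpolation=2))
print(T.round(4), monitor.observe()["time"])
E
```

```text
[[-0.9736 -0.2282 -0.0038  0.4955]
 [-0.2282  0.9736 -0.002  -0.2184]
 [ 0.0041 -0.0011 -1.      0.3039]
 [ 0.      0.      0.      1.    ]] 2.55
```

View pics/w3z.png

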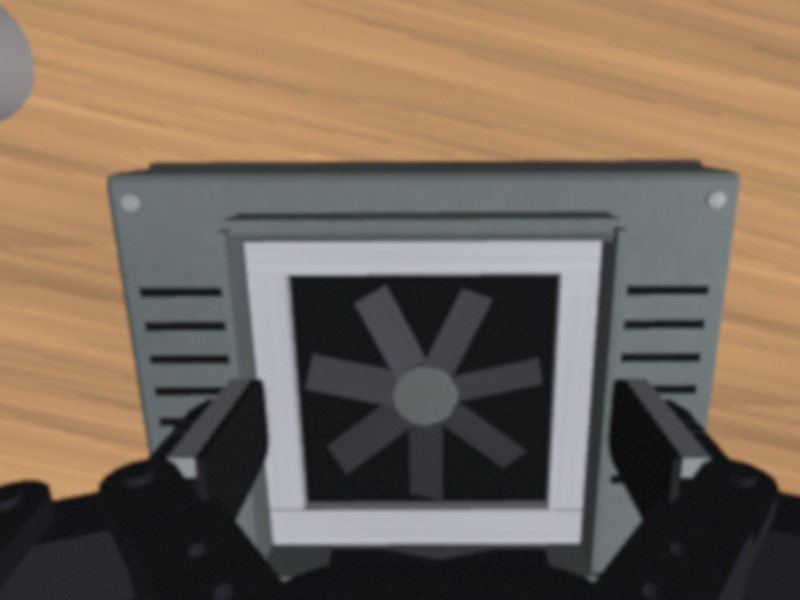

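The zoomed wrist view shows the white ledge with corners at about (243,241), (602,239), (582,545) and (272,545) in zoom pixels. The front rim lies just above it in the image.

```bash
python3 - <<'E'
from h import *
np.set_printoptions(precision=4,suppress=True)
T=np.load("T3.npy"); im=cv2.imread("pics/w3.png"); c=cam("wrist",T)
r,k=rect(im,c,.15,(200,150,420,345),(0,0,130),(180,40,255)); print(r)
q=lambda z:np.array(z)/2+[100,60]
P=onz(c,q([(243,241),(602,239),(582,545),(272,545)]),.15)[:,:2]; print(P)
# edges: left (y+?) and right, fit of yaw
ex=lambda a,b:np.degrees(np.arctan2(*(b-a)[::-1]))
print("yaws",ex(P[0],P[3]),ex(P[1],P[2]),ex(P[1],P[0])-90,ex(P[2],P[3])-90)
print("len",[np.linalg.norm(P[i]-P[j]) for i,j in((0,1),(1,2),(2,3),(3,0))], P.mean(0))
print("front rim pts z.165",onz(c,q([(243,241),(602,239)]),.165)[:,:2])
print("lead-in z .17",onz(c,q([(232,215),(612,214)]),.17)[:,:2])
h=cv2.cvtColor(im,cv2.COLOR_BGR2HSV)
for y in range(165,190,2): print(y,h[y,310],end=' ')
for y in range(310,345,2): print(y,h[y,310],end=' ')
E
```

```text
((579.0086059570312, -207.037841796875), (188.35726928710938, 188.558837890625), 13.519993782043457)
[[ 0.5096 -0.3202]
 [ 0.4653 -0.1371]
 [ 0.6502 -0.0911]
 [ 0.6941 -0.2762]]
yaws 13.422106432659794 13.986495211350704 -166.394583742819 -166.67245849670525
len [np.float64(0.18834590270506169), np.float64(0.1905942875699778), np.float64(0.19022260554773684), np.float64(0.18966849908750444)] [ 0.5798 -0.2062]
front rim pts z.165 [[ 0.5055 -0.3159]
 [ 0.4635 -0.142 ]]
lead-in z .17 [[ 0.4927 -0.3214]
 [ 0.45   -0.1427]]
165 [ 90  15 105] 167 [98 16 64] 169 [95 19 80] 171 [ 90  16 111] 173 [ 90  18 113] 175 [ 98  19 109] 177 [99 18 98] 179 [100  15  99] 181 [107  14 167] 183 [114  13 191] 185 [111  13 189] 187 [111  14 188] 189 [113  11 188] 310 [120  19  55] 312 [113  11  89] 314 [110  13 122] 316 [116  11 179] 318 [113  12 186] 320 [117  12 186] 322 [114  14 188] 324 [113  11 186] 326 [113  12 186] 328 [113  12 187] 330 [113  13 182] 332 [110  14 110] 334 [90 14 54] 336 [90 14 53] 338 [100  21  37] 340 [100  36  21] 342 [98 49 21] 344 [120  27  19]
```

The seat is at about (0.576, -0.207), yaw 13.6°. The visible ledge is 188 mm wide, which matches. The filter tab is at (0.4393, 0.249), yaw -1.65°. I plan to grip the tab across its width with the jaws along filter y, so that the filter can pitch between the pads.

Emit:
jog_arm:
  targets:
    - [-1, -5, 39, -8, -0.022]
    - [-1, -5, 39, -8, -0.022]
    - [-1, -5, 39, -8, -0.022]
    - [-1, -5, 39, -8, -0.022]
    - [-1, -5, 39, -8, -0.022]
    - [-1, -5, 39, -8, -0.022]
    - [-1, -5, 39, -8, -0.022]
    - [-1, -5, 39, -8, -0.022]
    - [-1, -5, 39, -8, -0.022]
    - [-1, -5, 39, -8, -0.022]
    - [-1, -4, 39, -8, -0.022]
    - [-1, -4, 36, -8, -0.022]

```text
time: 3.55
tool_pos: [0.4241, 0.262, 0.2055]
ee_rot: [-0.003, 0.02, 1.0, -0.001]
wrist_force: [1.1, -0.4, -0.1]
gripper_width: 0.0851
```

```bash
cat > st.py <<'E'
from h import *
np.set_printoptions(precision=4,suppress=True)
s=monitor.observe(); T=pose(); print(s["time"],s["tool_pos"],"yangle",np.degrees(np.arctan2(T[1,1],T[0,1])).round(2),"F",s["wrist_force"].round(1),"M",s["moment"].round(2),"w",s["gripper_width"].round(4))
E
python3 st.py
```

```text
Traceback (most recent call last):
  File "st.py", line 3, in <module>
    s=monitor.observe(); T=pose(); print(s["time"],s["tool_pos"],"yangle",np.degrees(np.arctan2(T[1,1],T[0,1])).round(2),"F",s["wrist_force"].round(1),"M",s["moment"].round(2),"w",s["gripper_width"].round(4))
                                                                                                                                                                                    ^^^^^^^^^^^^^^^^^^^^^^^^
AttributeError: 'float' object has no attribute 'round'
```

Emit:
jog_arm:
  targets:
    - [-1, 8, -6, -30, 0.006]
    - [-1, 7, -6, -30, 0.006]
    - [-1, 0, 0, -30, 0]
    - [-1, 0, 0, -20, 0]
    - [-1, 0, 0, 0, 0]

```text
time: 3.97
tool_pos: [0.4308, 0.2639, 0.0911]
ee_rot: [-0.002, 0.005, 1.0, 0.001]
wrist_force: [-0.6, -1.5, 0.0]
gripper_width: 0.0851
```

```bash
sed -i 's/s\["gripper_width"\].round(4)/round(s["gripper_width"],4)/' st.py; python3 st.py; python3 - <<'E'
from h import *
T=pose(); im=optics.read_camera("wrist"); c=cam("wrist",T); cv2.imwrite("pics/w4.png",im)
cv2.imwrite("pics/w4.png",im)
f=np.array([.4913,.2483]); a=np.radians(-1.65); ux=np.array([np.cos(a),np.sin(a)]); uy=np.array([-ux[1],ux[0]])
for y in(-35,35):
  for x in (-57,-47):
    print(proj(c,[*(f+ux*x/1e3+uy*y/1e3),.064]).round(0))
E
```

```text
3.9667 [0.4308 0.2639 0.0911] yangle 89.42 F [-0.6 -1.5  0. ] M [-0.02 -0.    0.01] w 0.0851
[[242. 239.]]
[[243. 253.]]
[[352. 241.]]
[[351. 255.]]
```

View pics/w4.png

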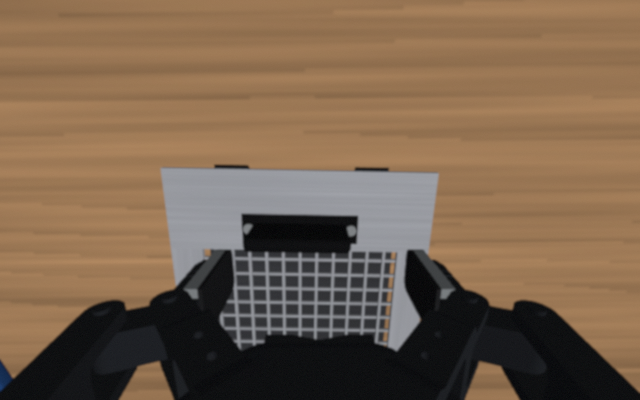

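```bash
python3 - <<'E'
from h import *
np.set_printoptions(precision=4,suppress=True)
T=pose(); c=cam("wrist",T); im=cv2.imread("pics/w4.png")
f=np.array([.4913,.2483]); a=np.radians(-1.65); ux=np.array([np.cos(a),np.sin(a)]); uy=np.array([-ux[1],ux[0]])
for y,x,z in((-35,-57,.03),(35,-57,.03),(-99,-96,.03),(99,-96,.03),(-99,97,.03),(0,-57,.064),(0,-47,.064),(0,-57,.03)):
    print((x,y,z),proj(c,[*(f+ux*x/1e3+uy*y/1e3),z]).round(0))
cv2.imwrite("pics/w4z.png",cv2.resize(im[150:300,200:400],(800,600),interpolation=2))
P=onz(c,[(162,169),(438,174)],.03)[:,:2]; print(P,P.mean(0),np.linalg.norm(P[0]-P[1]),np.degrees(np.arctan2(*(P[1]-P[0])[::-1])))
E
```

```text
(-57, -35, 0.03) [[254. 220.]]
(-57, 35, 0.03) [[346. 222.]]
(-96, -99, 0.03) [[162. 167.]]
(-96, 99, 0.03) [[437. 172.]]
(97, -99, 0.03) [[189. 381.]]
(-57, 0, 0.064) [[297. 238.]]
(-47, 0, 0.064) [[297. 253.]]
(-57, 0, 0.03) [[300. 221.]]
[[0.394  0.1518]
 [0.3994 0.3508]] [0.3967 0.2513] 0.19909283639654662 88.43238109618302
```

View pics/w4z.png

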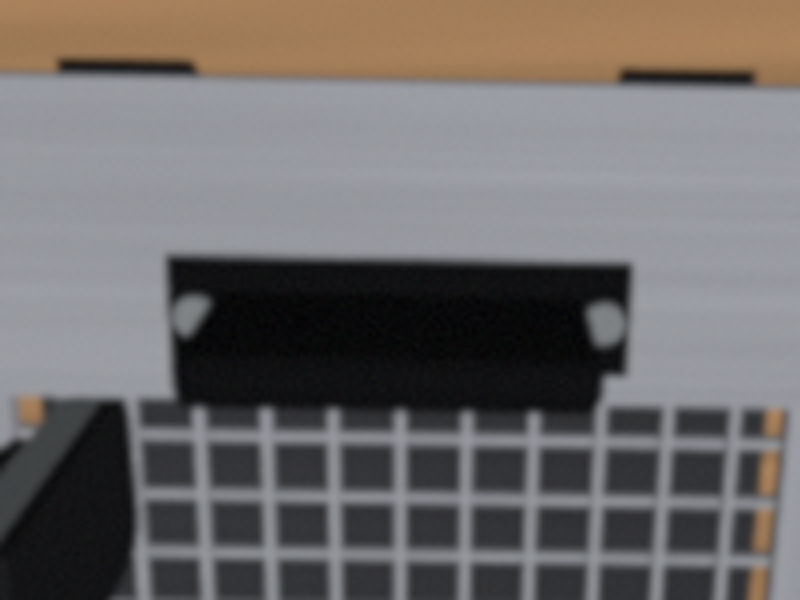

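The tab is where I predicted. It has a low, wider foot with two screws, so I'll keep the fingertips above that. Aligning and lowering now.

Emit:
jog_arm:
  targets:
    - [-1, 5, -8, -10, -0.01]
    - [-1, 4, -6, -10, -0.008]
    - [-1, 0, 0, -5, 0]
    - [-1, 0, 0, 0, 0]

```text
time: 4.35
tool_pos: [0.4416, 0.2501, 0.0691]
ee_rot: [0.0, 0.014, 1.0, 0.002]
wrist_force: [0.1, 0.2, 0.1]
gripper_width: 0.0856
```

```bash
python3 st.py
```

```text
4.35 [0.4416 0.2501 0.0691] yangle 88.36 F [0.1 0.2 0.1] M [-0.02 -0.01  0.02] w 0.0856
```

Emit:
jog_arm:
  targets:
    - [-1, -1, 0, -15, 0]
    - [-1, -1, 0, -15, 0]
    - [-1, 0, 0, -4, 0]
    - [-1, 0, 0, 0, 0]

```text
time: 4.68
tool_pos: [0.4419, 0.2499, 0.0364]
ee_rot: [0.003, 0.016, 1.0, 0.003]
wrist_force: [0.1, -0.4, 1.1]
gripper_width: 0.0856
```

Emit:
jog_arm:
  targets:
    - [0, 0, 0, 0, 0]
    - [0, 0, 0, 0, 0]
    - [0, 0, 0, 0, 0]
    - [0, 0, 0, 0, 0]
    - [0, 0, 0, 0, 0]
  force: 20

```text
time: 5.1
tool_pos: [0.4429, 0.2501, 0.0389]
ee_rot: [0.004, 0.016, 1.0, 0.003]
wrist_force: [-0.4, -0.1, -3.6]
gripper_width: 0.0693
```

```bash
python3 st.py
```

```text
5.1 [0.4429 0.2501 0.0389] yangle 88.19 F [-0.4 -0.1 -3.6] M [-0.06  0.1  -0.05] w 0.0693
```

Emit:
jog_arm:
  targets:
    - [0, 0, 0, 8, 0]
    - [0, 0, 0, 8, 0]
    - [0, 0, 0, 8, 0]
    - [0, 0, 0, 8, 0]
    - [0, 0, 0, 8, 0]
    - [0, 0, 0, 0, 0]

```text
time: 5.6
tool_pos: [0.4427, 0.2502, 0.084]
ee_rot: [0.004, 0.016, 1.0, 0.003]
wrist_force: [0.9, 1.2, -3.9]
gripper_width: 0.0695
```

```bash
python3 st.py; python3 - <<'E'
from h import *
T=pose(); im=optics.read_camera("wrist"); s=optics.read_camera("scene"); np.save("T5.npy",T)
cv2.imwrite("pics/w5.png",cv2.hconcat([im[100:400,100:540],cv2.resize(s[190:320,320:480],None,fx=300/130,fy=300/130,interpolation=2)])); cv2.imwrite("pics/w5f.png",im);cv2.imwrite("pics/s5f.png",s)
E
```

```text
5.6 [0.4427 0.2502 0.084 ] yangle 88.21 F [ 0.9  1.2 -3.9] M [0.09 0.25 0.05] w 0.0695
```

View pics/w5.png

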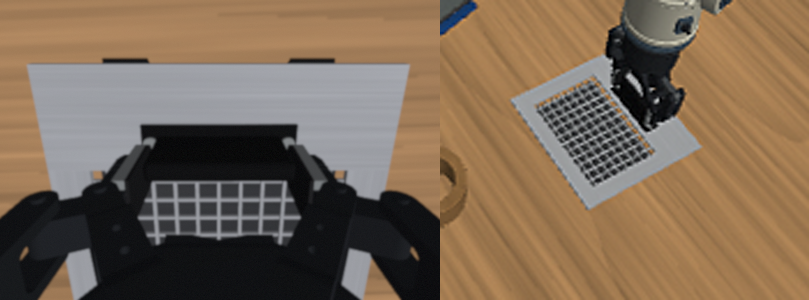

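The wrist view shows the plate's front edge running from (128,164) to (509,164) in full-image pixels. The fingers are gripping both ends of the tab. The force reads about the full weight, so I'll compute the tilt.

```bash
cat > tilt.py <<'E'
import sys
from h import *
def tilt(im,T,verbose=True):
    """front plate edge by top-bright row per column; z from known 198 mm width; pitch against tab grip geometry"""
    c=cam("wrist",T); h=cv2.cvtColor(im,cv2.COLOR_BGR2HSV)
    m=cv2.inRange(h,(95,0,110),(140,40,255)); m=cv2.morphologyEx(m,cv2.MORPH_OPEN,np.ones((5,5)))
    k=max(cv2.findContours(m,cv2.RETR_EXTERNAL,cv2.CHAIN_APPROX_NONE)[0],key=cv2.contourArea).reshape(-1,2)
    a=k[np.argmin(k@[1,1.5])]; b=k[np.argmin(k@[-1,1.5])]   # front corners
    o,v=ray(c,[a,b])
    # front edge horizontal: choose z so that the corners are 198 mm apart
    n=v/-v[:,2:3]; s=.198/np.linalg.norm(n[0,:2]-n[1,:2]); P=o+n*s
    q=(P.mean(0)-T[:3,3])@T[:3,:3]
    print("corners",a,b,"front mid world",P.mean(0).round(4),"rel TCP tool",q.round(4),"edge yaw",np.degrees(np.arctan2(*(P[1]-P[0])[:2][::-1])).round(2))
    return P
if __name__=="__main__":
    if len(sys.argv)>1: tilt(cv2.imread(sys.argv[1]),np.load(sys.argv[2]))
    else:
        T=pose(); im=optics.read_camera("wrist"); cv2.imwrite("pics/last.png",im); tilt(im,T)
E
python3 tilt.py pics/w5f.png T5.npy; python3 tilt.py pics/w4.png T1.npy
```

```text
corners [129 165] [507 165] front mid world [0.3958 0.2518 0.0766] rel TCP tool [0.047  0.0001 0.0071] edge yaw 88.22
corners [163 168] [435 173] front mid world [0.4017 0.2195 0.1274] rel TCP tool [ 0.0344 -0.0141  0.0648] edge yaw 90.22
```

The filter is being held flat by friction at 20 N. I'll lower it to about 10 mm above the bench and loosen by closure position, so that the tongue sags onto the bench.

Emit:
jog_arm:
  targets:
    - [0, -1, 0, -12, 0]
    - [0, -1, 0, -12, 0]
    - [0, -1, 0, -10, 0]
    - [-0.55, 0, 0, 0, 0]
    - [-0.6, 0, 0, 0, 0]
    - [-0.61, 0, 0, 0, 0]

```text
time: 6.2
tool_pos: [0.4388, 0.2498, 0.047]
ee_rot: [0.003, 0.016, 1.0, 0.003]
wrist_force: [0.1, 0.5, -2.6]
gripper_width: 0.0697
```

```bash
python3 st.py; python3 tilt.py
```

```text
6.2 [0.4388 0.2498 0.047 ] yangle 88.2 F [ 0.1  0.5 -2.6] M [0.02 0.22 0.01] w 0.0697
corners [130 164] [507 164] front mid world [0.3915 0.2516 0.0392] rel TCP tool [0.0474 0.0003 0.0076] edge yaw 88.23
```

Emit:
jog_arm:
  targets:
    - [-0.62, 0, 0, 0, 0]
    - [-0.62, 0, 0, 0, 0]
    - [-0.63, 0, 0, 0, 0]
    - [-0.63, 0, 0, 0, 0]

```text
time: 6.58
tool_pos: [0.4399, 0.2502, 0.0486]
ee_rot: [0.004, 0.016, 1.0, 0.004]
wrist_force: [0.0, -0.0, -3.7]
gripper_width: 0.0696
```

```bash
python3 st.py; python3 tilt.py
```

```text
6.5833 [0.4399 0.2502 0.0486] yangle 88.2 F [ 0.  -0.  -3.7] M [-0.    0.04 -0.05] w 0.0696
corners [125 162] [511 162] front mid world [0.3911 0.2519 0.0438] rel TCP tool [0.0489 0.0001 0.0044] edge yaw 88.21
```

Tilting has begun: the front edge rose by about 3 mm relative to the grip. I'll keep lifting with the loose grip so the tongue stays on the bench.

Emit:
jog_arm:
  targets:
    - [-0.63, 0, 0, 5, 0]
    - [-0.63, 0, 0, 5, 0]
    - [-0.63, 0, 0, 5, 0]
    - [-0.63, 0, 0, 5, 0]
    - [-0.63, 0, 0, 0, 0]

```text
time: 7.05
tool_pos: [0.44, 0.2502, 0.0711]
ee_rot: [0.004, 0.016, 1.0, 0.004]
wrist_force: [-0.7, -0.3, -3.2]
gripper_width: 0.0697
```

```bash
python3 st.py; python3 tilt.py
```

```text
7.05 [0.44   0.2502 0.0711] yangle 88.2 F [-0.7 -0.3 -3.2] M [ 0.02  0.07 -0.03] w 0.0697
corners [115 156] [522 156] front mid world [0.3872 0.2523 0.0732] rel TCP tool [ 0.0528  0.0004 -0.0025] edge yaw 88.23
```

Emit:
jog_arm:
  targets:
    - [-0.63, 0, 0, 4, 0]
    - [-0.63, 0, 0, 2, 0]
    - [0, 0, 0, 0, 0]
    - [0, 0, 0, 0, 0]
    - [0, 0, 0, 0, 0]
  force: 100

```text
time: 7.52
tool_pos: [0.4398, 0.2501, 0.0775]
ee_rot: [0.004, 0.016, 1.0, 0.004]
wrist_force: [-0.2, -0.9, -3.3]
gripper_width: 0.0673
```

```bash
python3 st.py; python3 tilt.py
```

```text
7.5167 [0.4398 0.2501 0.0775] yangle 88.2 F [-0.2 -0.9 -3.3] M [0.   0.09 0.03] w 0.0673
corners [115 155] [522 155] front mid world [0.3866 0.2522 0.0793] rel TCP tool [ 0.0532  0.0004 -0.0023] edge yaw 88.23
```

Emit:
jog_arm:
  targets:
    - [0, 0, 0, 15, 0]
    - [0, 0, 0, 25, 0]
    - [0, 0, 0, 35, 0]
    - [0, 0, 0, 35, 0]
    - [0, 0, 0, 35, 0]
    - [0, 0, 0, 35, 0]
    - [0, 0, 0, 15, 0]
    - [0, 0, 0, 0, 0]

```text
time: 8.23
tool_pos: [0.4356, 0.2483, 0.2786]
ee_rot: [0.0, 0.016, 1.0, 0.002]
wrist_force: [1.3, -0.2, -3.0]
gripper_width: 0.0671
```

```bash
python3 st.py; python3 tilt.py;python3 - <<'E'
from h import *
s=optics.read_camera("scene"); cv2.imwrite("pics/s6.png",s)
cv2.imwrite("pics/s6z.png",cv2.resize(s[110:310,300:500],(600,600),interpolation=2))
E
```

```text
8.2333 [0.4356 0.2483 0.2786] yangle 88.18 F [ 1.3 -0.2 -3. ] M [ 0.03  0.06 -0.01] w 0.0671
corners [113 156] [522 155] front mid world [0.3825 0.2496 0.2816] rel TCP tool [ 0.0531 -0.0003 -0.0031] edge yaw 88.38
```

View pics/s6z.png

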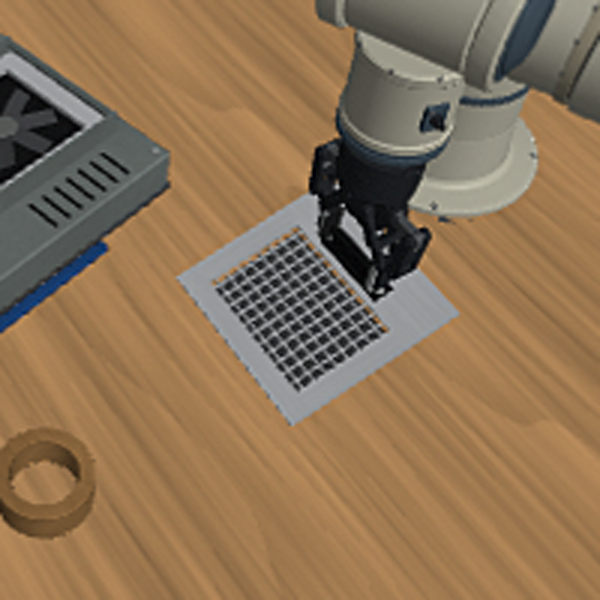

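The filter hangs with the tongue down, so the tilt held when I tightened the grip. In full scene pixels the tongue corners are at about (359.3,202.3) and (397.7,251.7), and the front-left corner is at (452.7,214.7). I'll solve for the pose from both views.

```bash
cat > fpose.py <<'E'
from h import *
from scipy.optimize import least_squares
def solve(T,wpts,spts):
    """plate-top corners: wrist fronts (y-,y+), scene (tongue y-, tongue y+, front y+). -> origin, pitch, yaw"""
    X={'fm':(-.096,-.099,.03),'fp':(-.096,.099,.03),'tm':(.097,-.099,.03),'tp':(.097,.099,.03)}
    cw,cs=cam("wrist",T),cam("scene")
    W=np.array([X['fm'],X['fp']]); S=np.array([X['tm'],X['tp'],X['fp']])
    Rm=lambda p:R.from_euler('ZY',[p[4],p[3]]).as_matrix()
    def f(p): return np.r_[(proj(cw,W@Rm(p).T+p[:3])-wpts).ravel(),(proj(cs,S@Rm(p).T+p[:3])-spts).ravel()]
    y=np.arctan2(T[1,1],T[0,1])-np.pi/2
    r=least_squares(f,[*(T[:3,3]+[.05,0,-.05]),.25,y]); p=r.x; M=Rm(p)
    print("origin",p[:3].round(4),"pitch",np.degrees(p[3]).round(2),"yaw",np.degrees(p[4]).round(2),"resid",r.fun.round(1))
    tip=M@[.097,0,.03]+p[:3]; b=T[:3,:3].T@(tip-T[:3,3])
    # pivot in filter frame = TCP in filter frame
    print("tip world",tip.round(4),"tip in tool",b.round(4),"TCP in filter",(M.T@(T[:3,3]-p[:3])).round(4))
E
python3 - <<'E'
from fpose import *
T=pose()
solve(T,np.array([(113,155.5),(523,155)]),np.array([(359.3,202.3),(397.7,251.7),(452.7,214.7)]))
E
```

```text
origin [0.4646 0.247  0.2226] pitch 16.76 yaw -1.65 resid [ 0.  -0.   0.2 -0.3 -1.1  0.4 -1.2  0.3 -0.2 -0.6]
tip world [0.5661 0.2441 0.2233] tip in tool [-0.1316  0.0003  0.0517] TCP in filter [-0.0439 -0.      0.042 ]
```

The pose solution gives a pitch of 16.8°, with the tongue tip 131.6 mm ahead of and 55 mm below the TCP. For staging, the TCP should be near (0.526, -0.219, 0.275) with a tool y angle of 103.5°.

Emit:
jog_arm:
  targets:
    - [0, 7, -20, 0, 0.015]
    - [0, 7, -36, 0, 0.021]
    - [0, 7, -36, 0, 0.021]
    - [0, 7, -36, 0, 0.021]
    - [0, 7, -36, 0, 0.021]
    - [0, 7, -36, 0, 0.021]
    - [0, 7, -36, 0, 0.021]
    - [0, 7, -36, 0, 0.021]
    - [0, 7, -36, 0, 0.021]
    - [0, 7, -36, 0, 0.021]
    - [0, 7, -30, 0, 0.021]
    - [0, 5, -15, 0, 0.015]

```text
time: 9.33
tool_pos: [0.5048, -0.1556, 0.2485]
ee_rot: [-0.02, -0.113, 0.993, 0.004]
wrist_force: [-0.6, 3.0, -0.0]
gripper_width: 0.0671
```

```bash
python3 st.py
```

```text
9.3333 [ 0.5048 -0.1556  0.2485] yangle 102.98 F [-0.6  3.  -0. ] M [ 0.76 -0.08  0.25] w 0.0671
```

The tool sank to 0.2485 and shows light contact, so I'll raise it first and check.

Emit:
jog_arm:
  targets:
    - [0, 0, 0, 10, 0]
    - [0, 0, 0, 20, 0]
    - [0, 0, 0, 15, 0]
    - [0, 0, 0, 0, 0]

```text
time: 9.67
tool_pos: [0.5017, -0.1585, 0.2851]
ee_rot: [-0.028, -0.111, 0.993, 0.007]
wrist_force: [0.5, 0.2, -4.0]
gripper_width: 0.0676
```

```bash
python3 st.py; python3 tilt.py
```

```text
9.6667 [ 0.5017 -0.1585  0.2851] yangle 102.67 F [ 0.5  0.2 -4. ] M [-0.07  0.04 -0.01] w 0.0676
corners [114 153] [522 155] front mid world [ 0.4492 -0.1692  0.2906] rel TCP tool [ 0.0538  0.0011 -0.0026] edge yaw 102.4
```

```bash
cat > seat.py <<'E'
from h import *
np.set_printoptions(precision=1,suppress=True)
S=np.array([.5759,-.2069,.150]); a=np.radians(13.6); Rs=R.from_euler('z',a).as_matrix()
T=pose(); s=monitor.observe()
tip=T[:3,:3]@[-.1316,.0003,.0517]+T[:3,3]
xf=-T[:3,0]   # tool -x
xl=Rs.T@xf; yl=Rs.T@T[:3,1]
print("t",round(s["time"],2),"tip seat mm",Rs.T@(tip-S)*1e3,"TCP seat",Rs.T@(T[:3,3]-S)*1e3,"tool nose-down deg",-np.degrees(xl[2]),"yaw err",np.degrees(np.arctan2(xl[1],xl[0])),"roll",np.degrees(yl[2]),"F seat",Rs.T@s["wrist_force"],"w",s["gripper_width"]*1e3)
E
python3 seat.py
python3 - <<'E'
from fpose import *
s=optics.read_camera("scene"); cv2.imwrite("pics/s7.png",s); cv2.imwrite("pics/s7z.png",cv2.resize(s[100:250,200:400],(800,600),interpolation=2))
E
```

```text
t 9.72 tip seat mm [67.5 64.5 75. ] TCP seat [-61.1  64.9 133.8] tool nose-down deg 3.111485800095484 yaw err -0.8482493703398093 roll 1.24467778351906 F seat [ 0.2  0.7 -4.4] w 67.50513657408418
```

View pics/s7z.png

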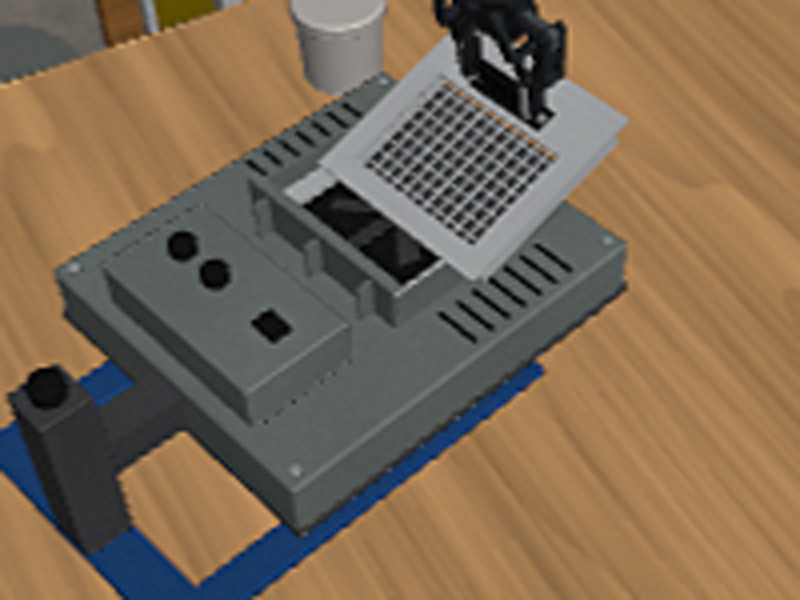

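The picture shows the filter tilted, 65 mm left of the seat. In scene pixels the tongue corners are at (280.5,140) and (319.5,170), and the front-left corner is at (357,130.5). The lip's ends appear near zoom (285,190) and (410,295), which I'll check by projection.

```bash
python3 - <<'E'
from fpose import *
T=pose()
solve(T,np.array([(113.5,153),(523,155)]),np.array([(280.5,140),(319.5,170),(357,130.5)]))
S=np.array([.5759,-.2069,.150]); Rs=R.from_euler('z',np.radians(13.6)).as_matrix()
im=cv2.imread("pics/s7.png"); c=cam("scene")
for n,x,z in(("lipedge",89,36),("lipback",101,36),("ledgeback",98,0)):
    p=proj(c,np.array([(x,y,z) for y in(-98,0,98)])/1e3@Rs.T+S); print(n,((p-[200,100])*4).round(0).tolist())
print("corner box",((proj(c,np.array([(150,y,39) for y in(-60,60)])/1e3@Rs.T+S)-[200,100])*4).round(0).tolist())
E
```

```text
origin [ 0.5257 -0.1514  0.2274] pitch 20.69 yaw 12.48 resid [-0.  -0.   0.2 -0.4 -1.2  0.7 -1.9  1.2 -0.1 -0.2]
tip world [ 0.6246 -0.1295  0.2212] tip in tool [-0.1301 -0.0008  0.055 ] TCP in filter [-0.0436 -0.0011  0.0432]
lipedge [[254.0, 170.0], [325.0, 226.0], [400.0, 285.0]]
lipback [[244.0, 177.0], [314.0, 233.0], [389.0, 292.0]]
ledgeback [[251.0, 204.0], [320.0, 259.0], [394.0, 318.0]]
corner box [[227.0, 223.0], [316.0, 296.0]]
```

```bash
sed -i 's/\[-.1316,.0003,.0517\]/[-.131,0,.0532]/' seat.py
```

Emit:
jog_arm:
  targets:
    - [0, 7, -15, 0, 0.006]
    - [0, 7, -15, 0, 0.006]
    - [0, 7, -15, 0, 0.005]
    - [0, 6, -15, 0, 0]
    - [0, 0, 0, 0, 0]

```text
time: 10.18
tool_pos: [0.528, -0.22, 0.2766]
ee_rot: [-0.032, -0.122, 0.992, 0.01]
wrist_force: [0.4, 0.3, -3.5]
gripper_width: 0.0672
```

```bash
python3 seat.py
```

```text
t 10.18 tip seat mm [77.9  1.  65.5] TCP seat [-49.6  -1.5 126.6] tool nose-down deg 3.5124201566022992 yaw err 0.44860373288597966 roll 1.5633506066541583 F seat [ 0.5  0.2 -3.5] w 67.19000126217182
```

Emit:
jog_arm:
  targets:
    - [0, 0, 0, -12, 0]
    - [0, 0, 0, -10, 0]
    - [0, 0, 0, -8, 0]
    - [0, 0, 0, 0, 0]

```text
time: 10.52
tool_pos: [0.5279, -0.2218, 0.2414]
ee_rot: [-0.034, -0.121, 0.992, 0.011]
wrist_force: [-0.4, 0.6, -3.7]
gripper_width: 0.0669
```

```bash
python3 seat.py; python3 tilt.py
```

```text
t 10.52 tip seat mm [77.2 -0.7 29.9] TCP seat [-50.1  -3.2  91.4] tool nose-down deg 3.680917874299309 yaw err 0.3996093753862545 roll 1.7130623192289718 F seat [-0.3  0.7 -3.7] w 66.89914417471714
corners [113 156] [522 155] front mid world [ 0.4763 -0.2333  0.248 ] rel TCP tool [ 0.0532  0.0014 -0.0031] edge yaw 104.02
```

Emit:
jog_arm:
  targets:
    - [0, 0, 0, -2, 0]
    - [0, 5, 1, 0, 0]
    - [0, 5, 1, 0, 0]
    - [0, 0, 0, 0, 0]

```text
time: 10.9
tool_pos: [0.5391, -0.2193, 0.2409]
ee_rot: [-0.033, -0.122, 0.992, 0.011]
wrist_force: [-0.8, -1.2, -3.9]
gripper_width: 0.0673
```

```bash
python3 seat.py
```

```text
t 10.9 tip seat mm [88.7 -0.9 29.5] TCP seat [-38.7  -3.4  90.9] tool nose-down deg 3.6354449006531233 yaw err 0.4374786475303035 roll 1.6624376084667751 F seat [-1.1 -1.  -3.9] w 67.28731834483523
```

Emit:
jog_arm:
  targets:
    - [0, -2, 0, -3, 0]
    - [0, 0, 0, -2, 0]
    - [0, 0, 0, 0, 0]

```text
time: 11.15
tool_pos: [0.5379, -0.2191, 0.2363]
ee_rot: [-0.032, -0.122, 0.992, 0.01]
wrist_force: [0.2, -0.1, -3.0]
gripper_width: 0.0672
```

```bash
python3 seat.py
```

```text
t 11.15 tip seat mm [87.6 -0.4 25.1] TCP seat [-39.8  -3.   86.3] tool nose-down deg 3.553392921331963 yaw err 0.4865245772131794 roll 1.5841990016168326 F seat [ 0.1 -0.1 -3. ] w 67.19787758176565
```

Emit:
jog_arm:
  targets:
    - [0, 4, 1, 0, 0]
    - [0, 3, 1, 0, 0]
    - [0, 0, 0, 0, 0]

```text
time: 11.4
tool_pos: [0.5447, -0.2175, 0.2367]
ee_rot: [-0.033, -0.122, 0.992, 0.009]
wrist_force: [0.8, 1.5, -4.1]
gripper_width: 0.0668
```

```bash
python3 seat.py; python3 - <<'E'
from fpose import *
s=optics.read_camera("scene"); cv2.imwrite("pics/s8.png",s); cv2.imwrite("pics/s8z.png",cv2.resize(s[100:220,210:370],(800,600),interpolation=2))
E
```

```text
t 11.4 tip seat mm [94.5 -0.6 25.4] TCP seat [-32.8  -3.   86.7] tool nose-down deg 3.6222371062188037 yaw err 0.45352396183187804 roll 1.5257602626587867 F seat [ 1.1  1.2 -4.1] w 66.83315444446876
```

View pics/s8z.png

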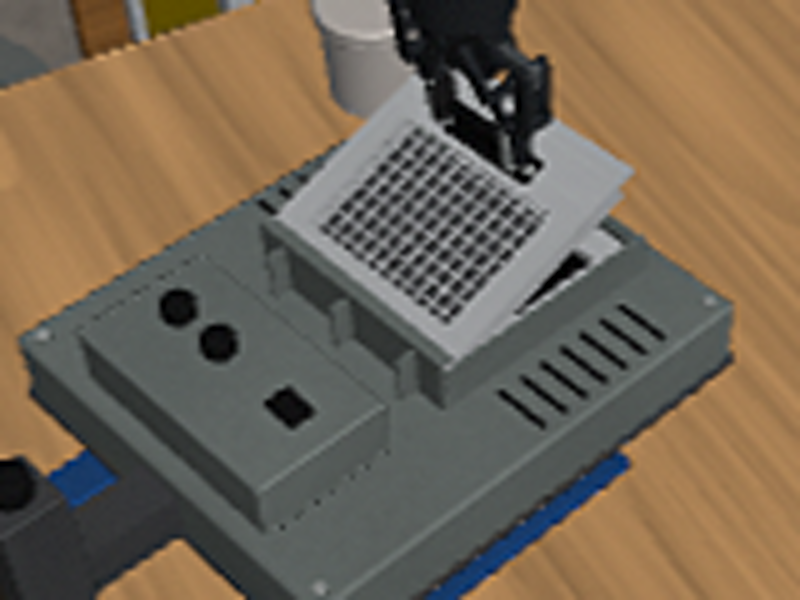

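The picture shows the grey lip strip from zoom (270,225) to (450,365) covering the tongue edge. The tongue is under the lip with the clip edge raised. I'll feel for the back wall.

Emit:
jog_arm:
  targets:
    - [0, 3, 1, 0, 0]
    - [0, 2, 0, 0, 0]
    - [0, 0, 0, 0, 0]

```text
time: 11.7
tool_pos: [0.5457, -0.2168, 0.237]
ee_rot: [-0.037, -0.121, 0.992, 0.009]
wrist_force: [3.4, -0.2, -4.9]
gripper_width: 0.067
```

```bash
python3 seat.py
```

```text
t 11.7 tip seat mm [95.2 -0.2 24.6] TCP seat [-31.7  -2.6  87. ] tool nose-down deg 4.104960428971668 yaw err 0.40395103965029044 roll 1.590484854794319 F seat [ 3.2 -1.  -4.9] w 67.01459194054458
```

The forward motion has stopped, at a small force. Now I'll loosen the grip and swing down in stages, going back in seat x and down as the arc requires.

Emit:
jog_arm:
  targets:
    - [-0.6, 0, 0, 0, 0]
    - [-0.62, 0, 0, 0, 0]
    - [-0.62, -2, 0, -4, 0]
    - [-0.62, -2, 0, -4, 0]
    - [-0.62, -2, -1, -4, 0]
    - [-0.62, -2, -1, -4, 0]
    - [-0.62, 0, 0, 0, 0]
  force: 20

```text
time: 12.28
tool_pos: [0.5374, -0.2186, 0.2205]
ee_rot: [-0.037, -0.121, 0.992, 0.009]
wrist_force: [-2.0, 0.6, -0.1]
gripper_width: 0.0696
```

```bash
python3 seat.py; python3 tilt.py
```

```text
t 12.28 tip seat mm [86.8  0.1  8.2] TCP seat [-40.2  -2.3  70.5] tool nose-down deg 4.035842136184112 yaw err 0.4205506594011802 roll 1.5892012932267905 F seat [-1.8  1.1 -0.1] w 69.59508743307055
corners [117 158] [516 158] front mid world [ 0.4873 -0.2303  0.224 ] rel TCP tool [0.0516 0.0008 0.0001] edge yaw 103.9
```

The front edge is now at seat x of about -92 and z of about 75, which puts the pitch at about 14° and the tip at x of about 96. The tongue is still hooked, so I'll continue.

Emit:
jog_arm:
  targets:
    - [-0.62, -1, 0, -4, 0]
    - [-0.62, -1, 0, -4, 0]
    - [-0.62, -2, 0, -4, 0]
    - [-0.62, -1, -1, -4, 0]
    - [-0.62, 0, 0, 0, 0]

```text
time: 12.75
tool_pos: [0.5319, -0.2193, 0.2041]
ee_rot: [-0.037, -0.121, 0.992, 0.01]
wrist_force: [-0.9, 1.2, -0.4]
gripper_width: 0.0693
```

```bash
python3 seat.py; python3 tilt.py
```

```text
t 12.75 tip seat mm [81.2  0.7 -8.2] TCP seat [-45.7  -1.8  54.1] tool nose-down deg 4.057125613009403 yaw err 0.4057225363630698 roll 1.6394386588613723 F seat [-0.6  1.4 -0.4] w 69.29110899241682
corners [126 160] [507 162] front mid world [ 0.4836 -0.2304  0.2012] rel TCP tool [0.0492 0.0007 0.0064] edge yaw 103.57
```

Emit:
jog_arm:
  targets:
    - [-0.62, -1, 0, -4, 0]
    - [-0.62, -1, 0, -3, 0]
    - [-0.62, 0, 0, 0, 0]

```text
time: 13.05
tool_pos: [0.5301, -0.2195, 0.1976]
ee_rot: [-0.037, -0.121, 0.992, 0.01]
wrist_force: [-2.5, 0.5, 0.3]
gripper_width: 0.0692
```

```bash
python3 seat.py; python3 tilt.py
```

```text
t 13.05 tip seat mm [ 79.4   0.9 -14.7] TCP seat [-47.5  -1.5  47.6] tool nose-down deg 4.043604293580887 yaw err 0.4023720971514269 roll 1.6081140767271762 F seat [-2.3  1.   0.3] w 69.23830932755965
corners [127 162] [504 164] front mid world [ 0.483  -0.2309  0.1933] rel TCP tool [0.048  0.0002 0.0077] edge yaw 103.55
```

The front is about 15 mm from home, with the clips at the rim. I'll release, raise, shut the fingers and press on top of the tab.

Emit:
jog_arm:
  targets:
    - [-1, 0, 0, 0, 0]
    - [-1, 0, 0, 0, 0]
    - [-1, 0, 0, 0, 0]
    - [-1, 0, 0, 15, 0]
    - [-1, 0, 0, 25, 0]
    - [-1, 0, 0, 25, 0]
    - [1, 0, 0, 0, 0]
    - [1, 0, 0, 0, 0]
    - [1, 0, 0, 0, 0]
    - [1, 0, 0, 0, 0]
    - [1, 0, 0, 0, 0]

```text
time: 14.02
tool_pos: [0.5323, -0.2198, 0.2657]
ee_rot: [-0.035, -0.121, 0.992, 0.009]
wrist_force: [-0.1, -0.3, -0.4]
gripper_width: 0.0252
```

```bash
python3 seat.py; python3 - <<'E'
from h import *
T=pose(); im=optics.read_camera("wrist"); np.save("T9.npy",T); cv2.imwrite("pics/w9.png",im)
s=optics.read_camera("scene"); cv2.imwrite("pics/s9.png",s)
E
python3 tilt.py pics/w9.png T9.npy
```

```text
t 14.02 tip seat mm [81.7 -0.  53.9] TCP seat [-45.4  -2.3 115.7] tool nose-down deg 3.8300947877708533 yaw err 0.40743953287474277 roll 1.4970551286477836 F seat [-0.2 -0.3 -0.4] w 25.190258902380688
corners [185 152] [447 154] front mid world [ 0.4827 -0.2311  0.1927] rel TCP tool [ 0.0459 -0.0009  0.0763] edge yaw 103.49
```

Emit:
jog_arm:
  targets:
    - [1, -3, 1, 0, 0]
    - [1, -3, 0, -8, 0]
    - [1, 0, 0, -12, 0]
    - [1, 0, 0, -8, 0]
    - [1, 0, 0, 0, 0]

```text
time: 14.53
tool_pos: [0.5245, -0.2183, 0.2341]
ee_rot: [-0.036, -0.121, 0.992, 0.01]
wrist_force: [-0.6, -0.5, 0.4]
gripper_width: -0.0
```

```bash
python3 seat.py
```

```text
t 14.53 tip seat mm [74.4  3.4 22. ] TCP seat [-52.6   1.   84.1] tool nose-down deg 3.9381656770407467 yaw err 0.4145903551061091 roll 1.5918739218280145 F seat [-0.7 -0.4  0.4] w -0.040144921022930026
```

Positioned over the tab. Pressing in small steps.

Emit:
jog_arm:
  targets:
    - [1, 0, 0, -5, 0]
    - [1, 0, 0, -4, 0]
    - [1, 0, 0, -3, 0]

```text
time: 14.78
tool_pos: [0.5243, -0.2184, 0.2212]
ee_rot: [-0.036, -0.121, 0.992, 0.01]
wrist_force: [-1.9, -0.0, 10.0]
gripper_width: -0.0001
```

```bash
python3 seat.py
```

```text
t 14.78 tip seat mm [74.2  3.4  9.1] TCP seat [-52.8   1.   71.2] tool nose-down deg 3.94882076139707 yaw err 0.4113421422588061 roll 1.594633997901016 F seat [-1.8  0.4 10. ] w -0.05091223399103814
```

Emit:
jog_arm:
  targets:
    - [1, 0, 0, -4, 0]
    - [1, 0, 0, -4, 0]

```text
time: 14.95
tool_pos: [0.5244, -0.2191, 0.2149]
ee_rot: [-0.035, -0.121, 0.992, 0.009]
wrist_force: [-0.3, 0.6, -0.4]
gripper_width: -0.0003
```

```bash
python3 seat.py
```

```text
t 14.95 tip seat mm [74.1  2.6  2.9] TCP seat [-53.    0.3  64.9] tool nose-down deg 3.913895763975524 yaw err 0.4081227020484112 roll 1.467999820908095 F seat [-0.2  0.7 -0.4] w -0.26899286485153995
```

The force peaked at 10 N and then dropped, so the clips seem to have snapped. I'll press a little further to check it has bottomed.

Emit:
jog_arm:
  targets:
    - [1, 0, 0, -3, 0]
    - [1, 0, 0, -3, 0]

```text
time: 15.12
tool_pos: [0.5246, -0.2194, 0.2136]
ee_rot: [-0.034, -0.121, 0.992, 0.007]
wrist_force: [-20.3, 12.5, 69.6]
gripper_width: 0.0002
```

```bash
python3 seat.py
```

```text
t 15.12 tip seat mm [74.4  2.   1.9] TCP seat [-52.8  -0.1  63.6] tool nose-down deg 3.7823725392007077 yaw err 0.3997757430065752 roll 1.3101993065672193 F seat [-16.8  16.9  69.6] w 0.1762816760731538
```

It's bottomed hard at 63.6 mm, against a nominal 64. Retreating and checking.

Emit:
jog_arm:
  targets:
    - [1, 0, 0, 6, 0]
    - [1, 0, 0, 20, 0]
    - [1, 0, 0, 35, 0]
    - [1, -10, 0, 35, 0]
    - [1, -10, 0, 20, 0]
    - [1, 0, 0, 0, 0]

```text
time: 15.62
tool_pos: [0.5033, -0.2186, 0.3349]
ee_rot: [-0.034, -0.122, 0.992, 0.007]
wrist_force: [0.1, -0.1, 0.1]
gripper_width: -0.0
```

```bash
python3 seat.py; python3 - <<'E'
from h import *
np.set_printoptions(precision=1,suppress=True)
T=pose(); im=optics.read_camera("wrist"); np.save("T10.npy",T); s=optics.read_camera("scene"); cv2.imwrite("pics/w10.png",im)
c=cam("wrist",T); r,k=rect(im,c,.18,(100,60,540,330),(95,0,120),(140,40,255)); print(r)
cc=np.array(r[0])/1e3-[.5759,-.2069]; a=np.radians(13.6); print("plate centre in seat mm",np.array([[np.cos(a),np.sin(a)],[-np.sin(a),np.cos(a)]])@cc*1e3)
cv2.imwrite("pics/fin.png",cv2.hconcat([cv2.resize(im[60:310,180:480],(480,400),interpolation=2),cv2.resize(s[100:220,230:326],(320,400),interpolation=2)]))
E
python3 tilt.py pics/w10.png T10.npy
```

```text
t 15.62 tip seat mm [ 53.9   7.9 123.2] TCP seat [-73.3   5.7 184.9] tool nose-down deg 3.784597879488856 yaw err 0.4426745639130762 roll 1.3136280265357303 F seat [ 0.1 -0.2  0.1] w -0.0037300255630086858
((544.0001220703125, -216.231201171875), (126.5331039428711, 200.6183319091797), 13.549057960510254)
plate centre in seat mm [-33.2  -1.6]
corners [214 176] [402 177] front mid world [ 0.4826 -0.231   0.1796] rel TCP tool [ 0.0128 -0.0106  0.1562] edge yaw 103.57
```

View pics/fin.png

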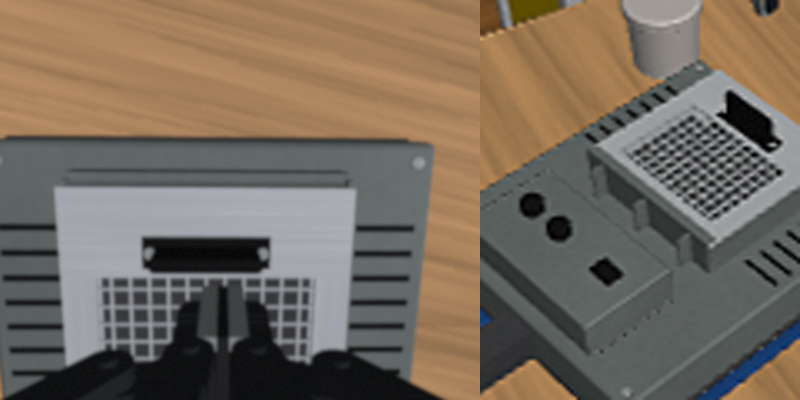

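The last picture shows the filter flat in its seat with the tongue edge under the lip and the front edge parallel to the rim. The front edge measures 0.1796 m against 0.180 at home. One last check is for roll, as an unsnapped clip would leave one side high.

```bash
python3 - <<'E'
from h import *
np.set_printoptions(precision=1,suppress=True)
s=optics.read_camera("scene"); t=optics.read_camera("top")
a=np.radians(13.57); Rs=R.from_euler('z',a).as_matrix(); S=np.array([.5759,-.2069,.150])+Rs@[-.0003,-.0015,0]
X=np.array([(-96,-99,30),(-96,99,30),(88,99,30)])/1e3
for n,im,roi in(("scene",s,(240,110,345,185)),("top",t,(345,165,440,250))):
    c=cam(n); x0,y0,x1,y1=roi
    h=cv2.cvtColor(im,cv2.COLOR_BGR2HSV); m=np.zeros(im.shape[:2],np.uint8); m[y0:y1,x0:x1]=cv2.inRange(h,(95,0,125),(140,40,255))[y0:y1,x0:x1]
    k=max(cv2.findContours(m,cv2.RETR_EXTERNAL,cv2.CHAIN_APPROX_NONE)[0],key=cv2.contourArea).reshape(-1,2)
    for r in(0,5): # home / right side 5 mm high
        Y=X.copy(); Y[:,2]+=[r/1e3,0,0]
        p=proj(c,Y@Rs.T+S); print(n,"lift",r,p.tolist() and p.round(1).tolist())
    print("seen nearest",[k[np.argmin(((k-q)**2).sum(1))].tolist() for q in p], "extremes L,T,R,B",k[k[:,0].argmin()],k[k[:,1].argmin()],k[k[:,0].argmax()],k[k[:,1].argmax()])
print(monitor.observe()["time"])
E
```

```text
scene lift 0 [[300.9, 120.3], [337.6, 146.1], [300.2, 172.2]]
scene lift 5 [[300.8, 119.3], [337.6, 146.1], [300.2, 172.2]]
seen nearest [[301, 121], [337, 146], [300, 172]] extremes L,T,R,B [265 143] [301 121] [337 147] [299 173]
top lift 0 [[426.2, 223.8], [368.5, 236.8], [355.3, 184.2]]
top lift 5 [[426.6, 223.5], [368.5, 236.8], [355.3, 184.2]]
seen nearest [[377, 213], [368, 232], [356, 184]] extremes L,T,R,B [356 184] [395 175] [397 176] [368 232]
15.8167
```

All the visible corners match the home pose within about 1 px, so I'm handing in.

```bash
python3 -c "
from station import ticket; print(ticket.job_done())"
```

```text
the job is handed in; nothing more can be done
None
```

The lint filter is back in its seat, flat and apparently clipped in, and I handed the job in at about 15.8 s of the 42 s allowed.

**What I did:**
- I gripped the tab across its width and loosened the grip so the tongue sagged to about 17° nose-down.
- I hooked the tongue under the lip with the clip edge raised, then swung the filter down on a loose grip.
- I let go and pressed the tab with the fingers shut. The force reached about 10 N, fell to zero, then the filter bottomed.

**Last checks:**
- **Height:** the tab top bottomed at 63.6 mm above the ledge (64 expected). The front edge measured 0.1796 m (0.180 expected).
- **Position:** the filter sits within about 2 mm of the seat centre, and its yaw agrees with the seat's.
- **Tilt:** the three corners checked in the scene view match the home pose to about 1 px. That is only just enough to rule out one side sitting 5 mm high.
- **Clips:** I had no direct reading of the clips. I infer they snapped in from the force drop and the height.

**What did not go cleanly:**
- The filter lightly touched the dryer on the way in, with about 3 N at the wrist, and the tool tilted by about 4°. I raised it and carried on.
- The last press gave about 70 N at the wrist, against a 120 N limit there and 40 N for the arm or gripper body. It was applied with the fingertips, not the gripper body.
- In the final top view the gripper hid two front corners of the filter, so that comparison was only partial.
- I did not move toward the bystanders, and the tub looked undisturbed in the last picture. I did not measure their positions again.

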